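Sweep the key-fob blanks off the sawing board into the tray

TASK

Clear the finished work off the carver's raised sawing board: with the fingertips, sweep all four flat wooden key-fob blanks across the board and over its end edge so that they drop into the plain empty tray there, not into the bead box with compartments at the other end. Only sweep them, gently, without pinching or picking any of them up, and leave the wax tin, the jar and the sanding block standing where they are on the board.

Things in the scene. Friction and masses are not known exactly. Their poses are not given: they have to be found in the camera images.
- board: carver's raised sawing board, fixed (sizes in mm): plywood top 300 (own x) by 320 (own y), upper face 60 above the table. On it a fence 22 high runs along the far edge (+x, inner face 130 from the centre) and a lip 12 high along the near edge (inner face 136 from the centre). Both ends (y = +160 and -160) are open. Origin under its centre at table level
- tray: plain empty light-wood tray, fixed, no compartments, 300 (own x) by 160 (own y) by 40 high, walls and floor 5 thick, lying parallel to the board beside one of its end edges (left or right, changes) and tucked about 12 under the board's overhanging edge, its rim 20 lower than the board's upper face, so what is pushed over that end edge drops into it. Origin at the centre of its underside
- bead_box: light-wood bead box of the same outer size with six compartments full of beads, tucked in the same way under the board's other end; not to be used. Origin at the centre of its underside
- fob1: one of four like key-fob blanks of dark wood lying flat on the board: a tag 56 mm long (own x), 36 wide (own y), 10 thick, about 16 g, with straight long sides, square at the -x end and round at the +x end, where a brass eyelet sits; white bead dots on top. Origin at the centre of its underside. At the start its long side lies roughly across the board, within 0.4 rad of the board's x axis
- fob2: one of four like key-fob blanks of dark wood lying flat on the board: a tag 56 mm long (own x), 36 wide (own y), 10 thick, about 16 g, with straight long sides, square at the -x end and round at the +x end, where a brass eyelet sits; white bead dots on top. Origin at the centre of its underside. At the start its long side lies roughly across the board, within 0.4 rad of the board's x axis
- fob3: one of four like key-fob blanks of dark wood lying flat on the board: a tag 56 mm long (own x), 36 wide (own y), 10 thick, about 16 g, with straight long sides, square at the -x end and round at the +x end, where a brass eyelet sits; white bead dots on top. Origin at the centre of its underside. At the start its long side lies roughly across the board, within 0.4 rad of the board's x axis
- fob4: one of four like key-fob blanks of dark wood lying flat on the board: a tag 56 mm long (own x), 36 wide (own y), 10 thick, about 16 g, with straight long sides, square at the -x end and round at the +x end, where a brass eyelet sits; white bead dots on top. Origin at the centre of its underside. At the start its long side lies roughly across the board, within 0.4 rad of the board's x axis
- tin: round wax tin, steel with a brass lid, 44 across, 31 high, 80 g, standing on the board in the strip between the near pair of blanks and the far pair. Origin at the centre of its underside
- block: cork sanding block, 38 (own x) by 64 (own y) by 27 high, 70 g, standing on the board in the same middle strip as the tin, its long side roughly along the board's y. Origin at the centre of its underside
- jar: small glass jar of eyelets with a white cap, 38 across, 46 high, 70 g, standing in the same middle strip. Origin at the centre of its underside

How it is judged:
At the end, for the whole second after the job is handed in: All four blanks lie at rest inside the plain tray, below its rim; tin, jar and sanding block are upright and within 25 mm of where they stood (x of fob1 in the frame of tray between -0.148 and 0.148 m and y of fob1 in the frame of tray between -0.078 and 0.078 m and height (world z) of each of fob1, fob2, fob3, fob4 below 0.04 m and linear speed of each of fob1, fob2, fob3, fob4 below 0.02 m/s and x of fob2 in the frame of tray between -0.148 and 0.148 m and y of fob2 in the frame of tray between -0.078 and 0.078 m and x of fob3 in the frame of tray between -0.148 and 0.148 m and y of fob3 in the frame of tray between -0.078 and 0.078 m and x of fob4 in the frame of tray between -0.148 and 0.148 m and y of fob4 in the frame of tray between -0.078 and 0.078 m and distance of each of tin, block, jar from where it was at the start of the episode below 0.025 m and angle between each of tin, block, jar's own z axis and vertical below 0.2 rad); the robot touches nothing.
It fails at once if a key-fob blank is picked up: raised more than 25 mm above the board (height (world z) of any of fob1, fob2, fob3, fob4 above 0.085 m).
It fails at once if a key-fob blank is pinched or pressed hard: over 35 N between it and the fingers (contact force between the fingers and fob1 above 35 N or contact force between the fingers and fob2 above 35 N or contact force between the fingers and fob3 above 35 N or contact force between the fingers and fob4 above 35 N).
It fails at once if the tin, jar or sanding block is knocked over or shoved more than 40 mm (distance of any of tin, block, jar from where it was at the start of the episode above 0.04 m or angle between any of tin, block, jar's own z axis and vertical above 0.5 rad).
It also fails if it takes over 67 s, if anything falls off the work surface, if the arm or the gripper's body presses on something with over 40 N, if the wrist force passes 120 N, or if a joint passes its speed limit or range.

ROBOT

A 7-joint arm with a two-finger parallel gripper is mounted at the origin on the work surface. World frame = base frame: x ahead of the robot, y to its left, z up, the work surface at z = 0. Lengths are in m, angles in rad, forces in N, time in s.
With the tool pointing down it reaches from about 0.425 to 0.825 m from the base axis. Payload 3.6 kg.
Tool frame: the origin (TCP) lies where the fingers leave the gripper's body, on its centre line; the fingertips stand 73 mm ahead of it and the grasp point (between the pads) lies 54 mm ahead of it; z points along the fingers, y is the line along which they close (so a half turn about z gives the same grasp; the last joint's range is limited). The gripper opens to 85 mm and grips with 20 to 120 N. Pads are 22 mm wide; open, the fingers measure 114 mm over their backs; the gripper's body (76 mm by 85 mm) begins 54 mm behind the grasp point. The pads swing forward as they close: fully open they stand 13 mm farther back than shut.
Start: joints at [-1.345, 0.615, -0.013, 1.423, 0.008, 1.103, -0.04], TCP at [0.163, 0.629, 0.304] pointing down, gripper open.
Joint ranges: [-3.12, 3.12], [-0.3, 2.06], [-1.34, 1.32], [0.26, 2.42], [-1.36, 4.5], [0.01, 1.98], [-2.84, 2.84]. Speed limits (rad/s): [2.79, 2.79, 3.14, 3.14, 3.14, 3.14, 3.14].

INTERFACE

Orientations are given as a unit quaternion [x, y, z, w].
In Python, from station import arm, snapshot, camera_info, ticket gives the robot as it stands. Calls block until the motion is done:
- arm.movep(position, orientation): joint-space move of the TCP to a pose.
- arm.line_to(position, velocity=0.15, ori=None): straight line of the TCP; ori=None keeps the orientation; velocity is the mean speed in m/s.
- arm.move_j(angles): joint-space move.
- arm.move_gripper(opening, effort=None): opening from 0.0 (shut) to 1.0 (fully open); effort is the grip in N (None keeps the last); returns when the fingers have stopped.
- arm.pause(seconds).
- arm.ik(position, orientation): joint angles nearest the present ones, or None.
- snapshot(name): name is "side" or "top"; returns the picture (420x560x3 uint8, blue, green, red); there is no depth.
- camera_info(name): a dict with "fx", "fy", "cx", "cy" (pixels), "R" (3x3) and "t" (3): a world point X has camera coordinates R X + t. Camera axes: x right, y down, z forward; pixel columns grow to the right and rows downward; lengths in m; the calibration is good to about 2 mm. A picture is of the moment at which its call begins. camera_info takes no time and is no camera call.
A pose or a line that the arm cannot do raises arm.MotionError and nothing moves.
- ticket.finish_job(): hands the job in; it is judged then, once.
Readings, each from a call of its own:
- arm.read_time(): time.
- arm.read_joint_positions(): joint angles.
- arm.read_dq(): joint speeds.
- arm.read_effort(): joint torques, N m.
- arm.read_tool_pos(): TCP position.
- arm.read_eef_rot(): TCP orientation.
- arm.read_ft_force(): force on the tool from outside, world axes, zero at the start.
- arm.read_wrist_torque(): the same for the moment, N m.
- arm.read_opening(): opening from 0.0 (shut) to 1.0 (fully open).
- arm.read_finger_force(): force on a finger pad.
Only numpy, scipy, OpenCV 4.12 (cv2) and the standard library are available. Lean on these libraries where they do the work, as an engineer would, in place of code of your own. Each camera call takes 0.05 s, during which the arm holds its last target. There are 200 camera calls.

## Working session

There is one attempt and no reset: what is moved stays moved. The work goes in short steps, each a Python script; the robot and the scene stay as the last script left them, time stands still between calls to the robot, and variables do not carry over. Pictures are saved under pics/ and viewed, at most 10 in all, crops included, and the job is handed in when it is done.

```bash
mkdir -p pics; python3 - <<'E'
from station import arm,snapshot,camera_info
import cv2
for n in("top","side"):
    cv2.imwrite(f"pics/{n}0.png",snapshot(n)); c=camera_info(n); print(n,c)
print(arm.read_time(),arm.read_eef_rot(),arm.read_opening())
E
```

```text
top {'fx': 529.7963087171572, 'fy': 529.7963087171572, 'cx': 276.91911789929054, 'cy': 211.30696557496702, 'R': array([[ 0.02260681, -0.99973274, -0.00483458],
       [-0.99094713, -0.0217675 , -0.13247627],
       [ 0.13233563,  0.00778568, -0.99117439]]), 't': array([-0.00362658,  0.5472746 ,  1.05595001])}
side {'fx': 435.91391499165894, 'fy': 435.91391499165894, 'cx': 281.3189384025828, 'cy': 210.7962731985295, 'R': array([[-0.99919132, -0.03919162, -0.00898431],
       [-0.01843274,  0.64506188, -0.76390798],
       [ 0.03573423, -0.76312462, -0.64526264]]), 't': array([0.57486669, 0.06673324, 0.8380849 ])}
0.1 [ 1.26031389e-01  9.92025601e-01 -1.12916781e-03 -1.44795920e-04] 1.0000002583278569
```

View pics/top0.png

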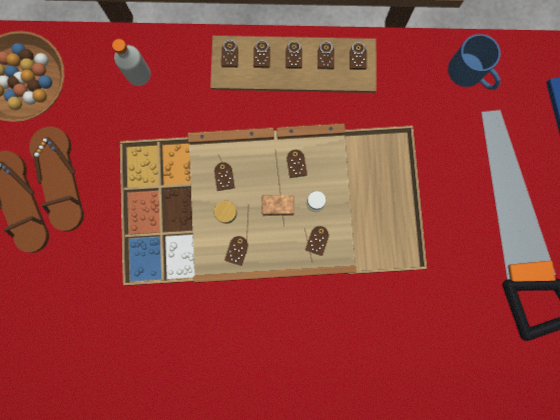

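View pics/side0.png

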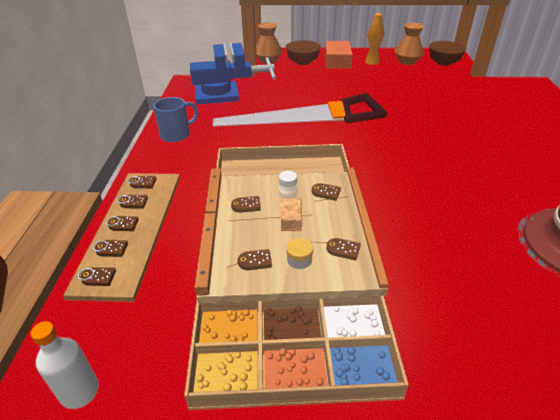

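Both views are clear. The tray is at the right end in the top view (-y), with the board edge at about column 350. Fobs are at about (224,176), (297,163), (236,250) and (318,240). The tin is at (226,211), the block at (278,204) and the jar at (317,200). Next I'll measure them.

```bash
cat > h.py <<'E'
import numpy as np, cv2
from station import arm,snapshot,camera_info
def ray(n,px,z):
    c=camera_info(n); R=c["R"]; o=-R.T@c["t"]
    d=R.T@np.array([(px[0]-c["cx"])/c["fx"],(px[1]-c["cy"])/c["fy"],1.]); return (o+d*(z-o[2])/d[2])
def fobs(im,n="top",z=.07):
    hsv=cv2.cvtColor(im,cv2.COLOR_BGR2HSV); m=((hsv[...,2]<75)).astype(np.uint8)*255
    m=cv2.morphologyEx(m,cv2.MORPH_CLOSE,np.ones((5,5)));m=cv2.morphologyEx(m,cv2.MORPH_OPEN,np.ones((5,5)))
    out=[]
    for c in cv2.findContours(m,0,2)[0]:
        x,y,w,h=cv2.boundingRect(c)
        if 180<cv2.contourArea(c)<900 and 195<x<425 and 110<y<280:
            P=np.array([ray(n,p[0],z)[:2] for p in c],np.float32)
            r=cv2.minAreaRect(P*1000); out.append((r,P.min(0),P.max(0),(x,y,w,h)))
    return out
E
python3 - <<'E'
from h import *
im=cv2.imread("pics/top0.png")
for r,a,b,px in fobs(im): print(np.round(r[0]),np.round(r[1]),round(r[2]),(a*1000).round(),(b*1000).round(),px)
# board corners / edges
for nm,px,z in [("top nearR",(355,271),.06),("nearL",(194,278),.06),("farR",(346,135),.06),("farL",(190,142),.06),("fence R in",(346,138),.06),("jar",(317,200),.106),("tin",(226,211),.031+.06),("block",(278,204),.087),("trayFR",(413,127),.04),("trayNR",(426,268),.04)]:
    print(nm,ray("top",px,z).round(3))
print(arm.read_tool_pos())
big=cv2.resize(im[115:290,180:435],None,fx=3.1,fy=3.1,interpolation=cv2.INTER_CUBIC);cv2.imwrite("pics/crop.png",big)
E
```

```text
top nearR [ 0.428 -0.149  0.06 ]
nearL [0.407 0.17  0.06 ]
farR [ 0.705 -0.13   0.06 ]
farL [0.684 0.19  0.06 ]
fence R in [ 0.699 -0.13   0.06 ]
jar [ 0.562 -0.069  0.106]
tin [0.538 0.108 0.091]
block [0.555 0.006 0.087]
trayFR [ 0.731 -0.273  0.04 ]
trayNR [ 0.438 -0.296  0.04 ]
[0.16243667 0.62886009 0.30285275]
```

View pics/crop.png

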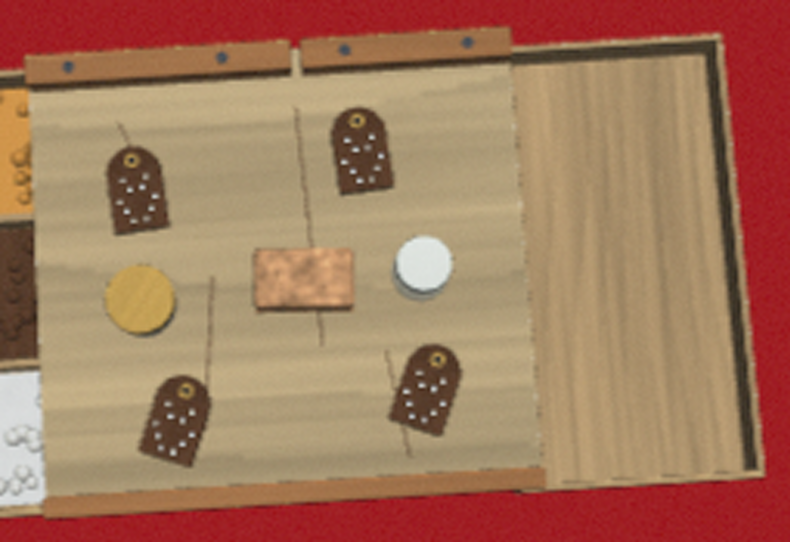

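The crop shows all four fobs clear of the fence, with the jar, block and tin in the middle strip. The fob ends and corners can be read off it, so I'll convert them to the board frame.

```bash
cat >> h.py <<'E'
def cr(p,z): return ray("top",(p[0]/3.1+180-.34,p[1]/3.1+115-.34),z)
E
python3 - <<'E'
from h import *
c={k:cr(p,z)[:2] for k,p,z in [("fL",(25,57),.082),("fR",(511,28),.082),("nL",(45,517),.072),("nR",(545,487),.072),("eTopR",(515,66),.06),("eBotR",(542,468),.06)]}
print({k:v.round(3) for k,v in c.items()})
d=c["fR"]-c["fL"]+c["nR"]-c["nL"]; yaw=np.arctan2(d[0],-d[1]); O=(c["fL"]+c["fR"]+c["nL"]+c["nR"])/4
print("yaw",yaw,"O",O)
B=np.array([[np.cos(yaw),-np.sin(yaw)],[np.sin(yaw),np.cos(yaw)]])
np.savez("board.npz",B=B,O=O,yaw=yaw)
f=lambda p,z:((cr(p,z)[:2]-O)@B*1000).round()
for n,ps in dict(FR=[(356,107),(394,187),(341,194),(392,130),(331,130)],FL=[(133,146),(168,226),(115,235),(107,180),(160,165)],NR=[(440,344),(390,419),(440,436),(461,370)],NL=[(187,375),(140,450),(192,466),(210,402)]).items():
    print(n,[f(p,.07) for p in ps])
for n,p,z in [("jar",(423,263),.106),("tin",(140,299),.091),("eT",(515,66),.06),("eB",(542,468),.06)]: print(n,f(p,z))
print("block",[f(p,.087) for p in [(254,248),(352,249),(355,306),(255,310)]])
E
```

```text
{'fL': array([0.696, 0.192]), 'fR': array([ 0.722, -0.124]), 'nL': array([0.4  , 0.167]), 'nR': array([ 0.426, -0.149]), 'eTopR': array([ 0.703, -0.13 ]), 'eBotR': array([ 0.439, -0.148])}
yaw 0.0823185244436495 O [0.56130889 0.02158142]
FR [array([105., -55.]), array([ 51., -76.]), array([ 48., -41.]), array([ 88., -77.]), array([ 91., -38.])]
FL [array([88., 92.]), array([34., 72.]), array([ 30., 106.]), array([ 66., 110.]), array([74., 75.])]
NR [array([-54., -99.]), array([-100.,  -63.]), array([-112.,  -95.]), array([ -71., -111.])]
NL [array([-64.,  64.]), array([-110.,   97.]), array([-122.,   64.]), array([-82.,  51.])]
jar [ -6. -89.]
tin [-16.  90.]
eT [ 129. -162.]
eB [-136. -159.]
block [array([13., 17.]), array([  9., -46.]), array([-28., -45.]), array([-27.,  18.])]
```

```bash
cat >> h.py <<'E'
from scipy.spatial.transform import Rotation
b=np.load("board.npz"); B,O,yaw=b["B"],b["O"],float(b["yaw"])
def W(x,y,z): p=O+B@np.array([x,y])/1000; return [p[0],p[1],z]
def quat(s):
    y=np.array([np.cos(yaw),np.sin(yaw),0])*s; z=np.array([0,0,-1.]); return Rotation.from_matrix(np.c_[np.cross(y,z),y,z]).as_quat()
E
python3 - <<'E'
from h import *
for s in(1,-1): print(s,arm.ik(W(77,-14,.2),quat(s)))
s=min((s for s in(1,-1) if arm.ik(W(77,-14,.2),quat(s)) is not None),key=lambda s:abs(arm.ik(W(77,-14,.2),quat(s))[6]))
q=quat(s); print(s)
arm.move_gripper(.3)
arm.movep(W(77,-14,.25),q); print(arm.read_time(),arm.read_tool_pos(),arm.read_opening())
arm.line_to(W(77,-14,.150)); arm.pause(.2)
f0=arm.read_ft_force(); print(f0)
z=.150
while z>.128:
    z-=.0015; arm.line_to(W(77,-14,z),velocity=.02); f=arm.read_ft_force()
    if f[2]-f0[2]>2.5: break
print(z,f,arm.read_tool_pos(),arm.read_time())
arm.line_to(W(77,-14,arm.read_tool_pos()[2]+.004),velocity=.05); print(arm.read_tool_pos())
E
```

```text
1 [-0.26515826  0.72930763  0.3649232   1.58177073 -0.31142527  0.88844425
  0.29494351]
-1 [-0.6068386   0.97936205  1.13145748  1.59315116 -0.93929273  1.19666052
 -2.33230392]
1
3.45 [0.63925407 0.01563784 0.2499714 ] 0.2998681614969427
[ 0.52901009  0.92677702 -0.04059159]
0.13199999999999998 [-0.6176175   0.01336777  4.45558912] [0.63946463 0.01389567 0.13265938] 7.4667
[0.63932298 0.01394402 0.13677571]
```

```bash
cat >> h.py <<'E'
def sweep(x,y0,x1=None,y1=-178,z=.1365,v=.08,n=8):
    x1=x if x1 is None else x1; fm=0
    arm.line_to(W(x,y0,z),velocity=.1)
    for t in np.linspace(0,1,n+1)[1:]:
        arm.line_to(W(x+(x1-x)*t,y0+(y1-y0)*t,z),velocity=v); fm=max(fm,np.hypot(*arm.read_ft_force()[:2]))
    arm.line_to(W(x1,y1,.20),velocity=.2)
    print("fmax",round(fm,2),"t",arm.read_time())
E
python3 - <<'E'
from h import *
sweep(77,-14,n=5)
q=quat(1)
arm.movep(W(-82,-36,.20),q); 
sweep(-82,-36,n=5)
arm.line_to(W(-82,60,.26),velocity=.25)
arm.movep(W(-20,200,.30),q)
cv2.imwrite("pics/t1.png",cv2.resize(snapshot("top")[100:300,110:440],None,fx=2,fy=2)); print(arm.read_time())
E
```

```text
fmax 0.77 t 11.225
fmax 1.29 t 15.875
17.7333
```

View pics/t1.png

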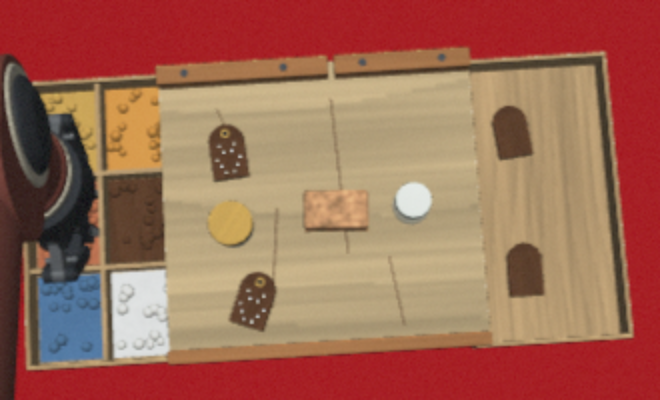

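Two fobs lie flat in the tray, face down at about (511,132) and (524,269), and the middle objects haven't moved. Next I'll sweep the left pair.

```bash
python3 - <<'E'
from h import *
q=quat(1)
arm.movep(W(60,135,.20),q); sweep(60,135,n=8)
arm.line_to(W(20,-60,.26),velocity=.25)
arm.movep(W(-93,124,.20),q); sweep(-93,124,-88,n=8)
arm.line_to(W(-82,60,.26),velocity=.25)
arm.movep(W(-20,200,.30),q); arm.pause(.3)
cv2.imwrite("pics/t2.png",cv2.resize(snapshot("top")[100:300,110:440],None,fx=2,fy=2)); print(arm.read_time())
E
```

```text
fmax 1.25 t 24.7417
fmax 0.84 t 32.5917
34.75
```

View pics/t2.png

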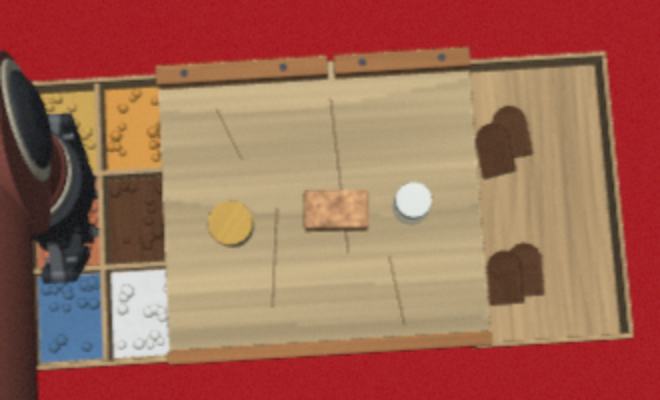

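All four fobs now lie in the tray at their full projected width, so they are nearly flat, overlapping in two pairs at about (500,140) and (514,275). The tin, block and jar are unmoved and the arm is clear, so I'm handing the job in.

```bash
python3 -c "
from station import ticket
print(ticket.finish_job())"
```

```text
the job is handed in; nothing more can be done
None
```

I swept all four blanks off the board into the plain tray and handed the job in at about 35 s of the 67 s limit; the last picture shows the tin, jar and sanding block where they stood, but the hand-in call returned no verdict.

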